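Lock a bearing housing in a drilling fixture with its eccentric clamp

TASK

Set the grey bearing housing up for drilling: stand the tin of cutting paste that is in the way upright in the empty part of the small metal tray, slide the housing home against the fence and the end stop of the drilling fixture, and swing the cam lever until the off-centre cam bears firmly on the housing's foot and holds it there by itself. Leave the other things on the bench where they are.

Things in the scene. Friction and masses are not known exactly. Their poses are not given: they have to be found in the camera images.
- fixture: Drilling fixture fixed to the bench: flat steel plate 200 mm (its x) by 380 mm (its y), 22 mm thick; origin at the centre of its underside. Dark fence along y on the side towards the robot: 16 mm thick, 20 mm high above the plate, y from -140 to +175 mm, working face at x = -35 mm, looking to +x. Bolt heads 6 mm high near the corners (x = +-82, y = +-172 mm).
- seat (a point): Where the housing's origin comes when it is home: x = -14, y = +90 mm in the fixture's frame, on the plate's top (22 mm), in the corner of fence and end stop, its axes then along the fixture's. The dark end stop is a block 52 mm (x, -35 to +17 mm) by 20 mm (y), 20 mm high, its working face at y = +155 mm looking to -y.
- cam_pivot (a point): Upright turning axis of the eccentric, at the plate's top, x = +38, y = +75 mm in the fixture's frame, on the far side of the seat. The eccentric is a round dark steel disc, radius 28 mm, 15 mm thick (3 to 18 mm above the plate), its centre 9 mm off this axis (the rules call it cam_c0). It touches the foot of a housing that is home at about 1.9 rad.
- cam (a joint): Eccentric and lever, 0 to 2.6 rad, clockwise from above. At angle a the lever points along (sin a, cos a) in the fixture's x, y; the disc reaches 28 - 9 cos a mm from the axis towards the fence. Below 1.3 rad a housing slides in freely; above 1.7 it is blocked. The lever stays where left; 0.25 N m turns it. 10 N on its bar, 90 mm from the axis, clamps firmly, 0.05 to 0.1 rad past first touch.
- lever_ball (a point): Centre of the black ball, 32 mm across, at the lever's end, 118 mm from the axis and 39 mm above the plate. Between hub (radius 12 mm) and ball the lever is a round steel bar 12 mm thick, whose centre line rises from 29 to 38 mm above the plate, so fingertips can reach below it and push it sideways.
- housing: Loose cast bearing housing (pillow block), 0.5 to 0.85 kg, standing askew on the plate at the end away from the end stop. Foot 42 mm (its x) by 130 mm (its y), 14 mm high; on its middle an upright round body 32 mm thick (x), 58 mm wide (y), top 62 mm (nipple 65) above the underside. Origin at the centre of the underside. Meant to be pushed by the foot's sides and ends.
- tin_mid (a point): Centre of the tin of cutting paste, an upright cylinder 46 mm across and 70 mm high with a black lid, 0.11 to 0.22 kg, standing on the plate in the corner of fence and end stop (their tops reach 20 mm above the plate, so grip it by its upper half). This point is half-way up (35 mm above its base); z is its axis.
- tray: Shallow metal tray fixed to the bench, 130 mm (its x) by 160 mm (its y), 18 mm high, walls and floor 3 mm; origin at the centre of its underside. Two drills lie fixed along its +x side (x from +27 to +57 mm, up to 17 mm high); the rest is empty.
- tray_free (a point): Middle of the tray's empty part, on its inner floor (3 mm above the bench), 20 mm from the tray's centre to its -x side.
- flange_unit: Bystander, square flange bearing lying on the bench beyond the fixture, 86 x 86 mm, 30 mm high; origin under its centre.
- oil_can: Bystander, oil can, 72 mm across, 150 mm high with its thin spout; origin under its centre.
- spanner: Bystander, spanner lying flat on the bench between robot and fixture, 190 mm long (its x), 38 mm wide, 8 mm high; origin under its middle.
- former: Bystander, turned wooden spinning former, 124 mm across, 80 mm high; origin under its centre. It and the tray stand on opposite sides of the fixture, either way round.
Things that resemble listed ones, but are neither listed nor needed, are in the scene too. Leave any brown, orange or red look-alike of the housing alone.

How it is judged (in metres and radians):
At the end, for the whole second after the job is handed in: Housing flat on the plate and square, within 2.5 mm of home at the fence and 3 mm at the end stop, at rest; the eccentric, not held, presses on it with over 12 N; the tin stands upright on the tray's floor; no bystander has moved over 30 mm (contact force between cam_c0 and housing above 12 N and x of housing in the frame of fixture between -0.017 and -0.0115 m and y of housing in the frame of fixture between 0.087 and 0.093 m and z of housing in the frame of fixture below 0.0245 m and angle between the y axis of housing and the y axis of fixture, either way round below 0.035 rad and angle between housing's own z axis and vertical below 0.06 rad and linear speed of housing below 0.01 m/s and velocity of joint cam between -0.05 and 0.05 rad/s and angle between tin_mid's own z axis and vertical below 0.1 rad and x of tin_mid in the frame of tray between -0.06 and 0.045 m and y of tin_mid in the frame of tray between -0.075 and 0.075 m and z of tin_mid in the frame of tray below 0.043 m); the robot touches nothing.
It fails at once if a bystander knocked away (moved more than 30 mm) (distance of any of flange_unit, oil_can, spanner, former from where it was at the start of the episode above 0.03 m).
It also fails if it takes over 70 s, if anything falls off the work surface, if the arm or the gripper's body presses on something with over 40 N, if the wrist force passes 120 N, or if a joint passes its speed limit or range.

ROBOT

A 7-joint arm with a two-finger parallel gripper is mounted at the origin on the work surface. World frame = base frame: x ahead of the robot, y to its left, z up, the work surface at z = 0. Lengths are in mm, angles in rad, forces in N, time in s.
With the tool pointing down it reaches from about 400 to 900 mm from the base axis. Payload 5.6 kg.
Tool frame: the origin (TCP) lies at the very end of the fingers, on their centre line; the grasp point (between the pads) lies 19 mm behind it; z points along the fingers, y is the line along which they close (so a half turn about z gives the same grasp; the last joint's range is limited). The gripper opens to 92 mm and grips with 3 to 60 N. Pads are 20 mm wide; open, the fingers measure 128 mm over their backs; the gripper's body (75 mm by 189 mm) begins 69 mm behind the grasp point.
Start: joints at [1.144, 0.468, -0.012, 1.603, 0.006, 1.071, -0.056], TCP at [243.35, -602.735, 214.592] pointing down, gripper open.
Joint ranges: [-2.53, 2.53], [-0.31, 2.02], [-1.57, 1.55], [0.28, 2.44], [-1.29, 4.43], [0.15, 1.84], [-2.92, 2.92]. Speed limits (rad/s): [2.57, 2.57, 3.14, 3.14, 3.14, 3.14, 3.14].

INTERFACE

Orientations are given as a unit quaternion [w, x, y, z].
In Python, from station import ctrl gives the robot as it stands. The module is installed in compiled form; this text tells all that it offers.
- The arm moves only by the tool servo_tool, never from a script. Its argument "steps" is a list that holds one entry, the list of rows, each a list of 5 numbers: the shift along the world's x, y, z in m, then the turn about the world's z in degrees, then the opening, from 0 (shut) to 1 (fully open). In form: [[[tx, ty, tz, turn, jaw], ...]]. A call has 1 to 12 rows; each row shifts and turns the commanded pose from where the row before left it; what a row does not reach is not made up. A row lasts 1/10 s, in which the tool goes at most 50 mm and 8.59 degrees, less where a joint would pass 70% of its speed; a pose out of reach is approached as far as the arm can. A call with a gripper value outside its range is refused whole. The fingers move at their own pace and stop on an object; "grip_force" is the grip in N (left out, the last holds). Time passes only in rows, so rows that do not move let the fingers close. It gives the time, the measured TCP pose, the force, the opening and the grip force at its end, in the units of the state.
- ctrl.get_obs(): the state, without advancing time (a new reading comes with each control period).
- ctrl.camera(name): name is "side" or "top"; returns a dict with "img" (480x640x3 uint8, blue, green, red), "camera_matrix" (3x3 intrinsics, pixels), "k1" (the pictures are not rectified: a ray, as slopes to the right and down, at radius r is drawn at 1 + k1 r^2 times it, then the intrinsics apply), "extrinsics" (4x4, takes a point from camera to world coordinates). Camera axes: x right, y up, looking along -z (the intrinsics and any distortion apply to the point x, -y, -z); pixel columns grow to the right and rows downward; lengths in mm; the calibration is good to about 2 mm. A picture is of the moment at which its call begins. There is no depth.
- ctrl.sign_off(): hands the job in; it is judged then, once.
The state is a dict: "t": time; "joint_pos": joint angles; "dq": joint speeds; "tau": joint torques, N m; "tcp_pos": TCP position; "orientation": TCP orientation; "contact_force": force on the tool from outside, world axes, zero at the start; "ft_torque": the same for the moment, N m; "opening": finger opening in mm; "grasp_force": force on a finger pad.
Only numpy, scipy, OpenCV 4.12 (cv2) and the standard library are available. Lean on these libraries where they do the work, as an engineer would, in place of code of your own. Each camera call takes 0.05 s, during which the arm holds its last target. There are 200 camera calls.

## Working session

There is one attempt and no reset: what is moved stays moved. The work goes in short steps, Python scripts to look and compute and a tool call to move; the robot and the scene stay as the last step left them, time stands still between calls to the robot, and variables do not carry over. Pictures are saved under pics/ and viewed, at most 10 in all, crops included, and the job is handed in when it is done.

Besides the shell and the picture viewer there is one more tool, called after ">>>" as name(argument=value, ...), one argument or row to a line, values as JSON. servo_tool: Moves the arm, as the interface text tells. Its arguments: {"type":"object","properties":{"steps":{"type":"array","items":{"type":"array","items":{"type":"array","items":{"type":"number"}}}},"grip_force":{"type":"number"}},"required":["steps"]}

```bash
mkdir -p pics
cat > h.py <<'E'
import numpy as np, cv2
from station import ctrl
def ray(c,u,v):
    K=np.array(c["camera_matrix"]);k=c["k1"];E=np.array(c["extrinsics"])
    d=np.array([(u-K[0,2])/K[0,0],(v-K[1,2])/K[1,1]]);s=d.copy()
    for _ in range(30): s=d/(1+k*(s@s))
    return E[:3,3],E[:3,:3]@np.array([s[0],-s[1],-1])
def onz(c,u,v,z):
    o,d=ray(c,u,v); return o+d*(z-o[2])/d[2]
def proj(c,p):
    K=np.array(c["camera_matrix"]);k=c["k1"];E=np.array(c["extrinsics"])
    q=E[:3,:3].T@(np.array(p,float)-E[:3,3]); s=np.array([q[0],-q[1]])/-q[2]; s=s*(1+k*(s@s))
    return K[0,0]*s[0]+K[0,2],K[1,1]*s[1]+K[1,2]
E
python3 - <<'E'
from h import *
o=ctrl.get_obs();print(o)
for n in("top","side"):
    c=ctrl.camera(n);cv2.imwrite(f"pics/{n}0.png",c["img"]);print(n,c["camera_matrix"],c["k1"],np.round(c["extrinsics"],3))
E
```

```text
{'t': 0.0, 'joint_pos': array([ 1.14402783,  0.46836416, -0.01159285,  1.60363338,  0.00599208,
        1.07138736, -0.05629834]), 'dq': array([ 0.00033263,  0.001129  ,  0.00122299, -0.00061807,  0.001429  ,
       -0.00024049,  0.00155267]), 'tau': array([ 5.00271326e-04, -5.20586371e+01, -1.24395877e-02, -2.43751699e+01,
       -5.66924654e-02,  1.73289859e-02,  1.52357638e-04]), 'tcp_pos': array([ 243.08250222, -602.20277316,  213.64475085]), 'orientation': array([-8.49221211e-04,  9.81653402e-01,  1.90672035e-01, -2.26482526e-04]), 'contact_force': array([-0.05140605, -0.60893919, -1.45624139]), 'ft_torque': array([ 0.03355976,  0.04399962, -0.02611901]), 'grasp_force': 0.0, 'opening': 91.87167131838417}
top [[495.85231057   0.         321.84778961]
 [  0.         495.85231057 234.24454862]
 [  0.           0.           1.        ]] 0.007731161286970935 [[ 2.700000e-02  9.830000e-01 -1.840000e-01  3.263000e+02]
 [-1.000000e+00  2.700000e-02 -5.000000e-03  8.154000e+00]
 [-0.000000e+00  1.840000e-01  9.830000e-01  1.056871e+03]
 [ 0.000000e+00  0.000000e+00  0.000000e+00  1.000000e+00]]
side [[503.21927953   0.         317.21141325]
 [  0.         503.21927953 238.87128667]
 [  0.           0.           1.        ]] 0.010717588419666644 [[-8.60000e-01  3.22000e-01 -3.97000e-01  2.22970e+01]
 [-5.11000e-01 -5.46000e-01  6.64000e-01  8.39587e+02]
 [-3.00000e-03  7.73000e-01  6.34000e-01  8.62187e+02]
 [ 0.00000e+00  0.00000e+00  0.00000e+00  1.00000e+00]]
```

View pics/top0.png

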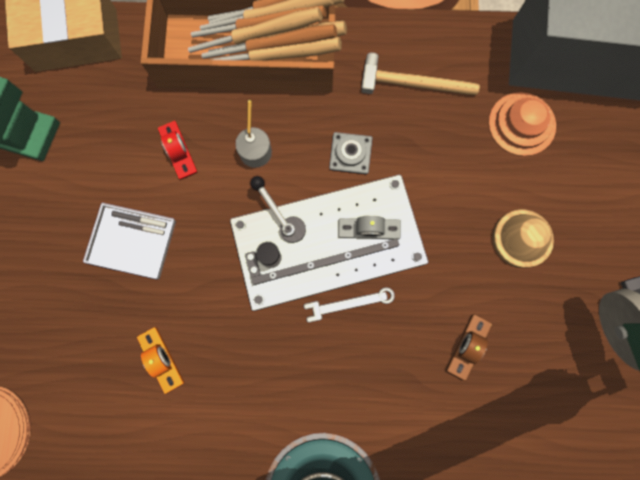

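View pics/side0.png

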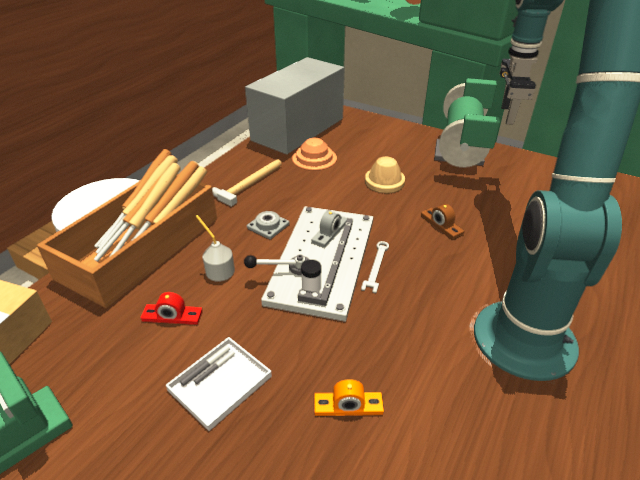

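The pictures show:
- **Top view:** plate corners at about (232,217), (401,177), (427,262) and (252,308). The tin lid is at (268,254), the lever ball at (257,183) and the pivot near (289,229). The housing foot spans (339–400, 219–238). The tray is at (129,241), with the drills on its far side.
- **Side view:** the same layout.

Run:
```python
from h import *
c=ctrl.camera("top");im=c["img"];hsv=cv2.cvtColor(im,cv2.COLOR_BGR2HSV)
def big(m,x0,y0,x1,y1):
    r=np.zeros_like(m);r[y0:y1,x0:x1]=m[y0:y1,x0:x1]
    cs,_=cv2.findContours(r,cv2.RETR_EXTERNAL,cv2.CHAIN_APPROX_NONE);return max(cs,key=cv2.contourArea)
w=((hsv[...,1]<60)&(hsv[...,2]>150)).astype(np.uint8)*255
def rect(ct,z):
    P=np.array([onz(c,u,v,z)[:2] for u,v in ct[:,0]],np.float32)
    r=cv2.minAreaRect(P);return r,np.round(cv2.boxPoints(r),1).tolist()
wp=cv2.morphologyEx(w,cv2.MORPH_CLOSE,np.ones((9,9)))
print("plate",rect(big(wp,225,170,435,312),22))
print("tray",rect(big(w,80,195,180,285),18))
g=((hsv[...,1]<70)&(hsv[...,2]<150)&(hsv[...,2]>75)).astype(np.uint8)*255
print("housing",cv2.boundingRect(big(g,330,205,405,242)),rect(big(g,330,205,405,242),36))
bl=(hsv[...,2]<45).astype(np.uint8)*255
for n,b,z in(("ball",(245,172,270,195),61),("lid",(252,238,285,268),92)):
    ct=big(bl,*b);(u,v),r=cv2.minEnclosingCircle(ct);print(n,u,v,r,onz(c,u,v,z))
crop=im[165:315,225:435];cv2.imwrite("pics/c1.png",cv2.resize(crop,None,fx=3.8,fy=3.8,interpolation=cv2.INTER_CUBIC))
```

```text
plate (((497.346435546875, -1.6856842041015625), (277.015869140625, 405.1910095214844), 7.25441312789917), [[334.3999938964844, 181.8000030517578], [385.5, -220.10000610351562], [660.2999877929688, -185.1999969482422], [609.2000122070312, 216.8000030517578]])
tray (((497.4922180175781, 423.95587158203125), (163.44125366210938, 132.97203063964844), 78.87786865234375), [[416.5, 356.6000061035156], [547.0, 330.8999938964844], [578.5, 491.29998779296875], [448.0, 517.0]])
housing (339, 217, 59, 25) (((533.10205078125, -84.51518249511719), (121.54293060302734, 48.24158477783203), 86.80533599853516), [[505.6000061035156, -143.8000030517578], [553.7999877929688, -146.5], [560.5999755859375, -25.200000762939453], [512.4000244140625, -22.5]])
ball 256.6980285644531 183.18316650390625 6.412176609039307 [617.10766376 151.83493165  61.        ]Traceback (most recent call last):
  File "<stdin>", line 17, in <module>
  File "<stdin>", line 5, in big
ValueError: max() iterable argument is empty
```

Run:
```python
from h import *
im=cv2.imread("pics/top0.png")
crop=im[165:315,225:435];cv2.imwrite("pics/c1.png",cv2.resize(crop,None,fx=3.8,fy=3.8,interpolation=cv2.INTER_CUBIC))
```

```text
(no output)
```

View pics/c1.png

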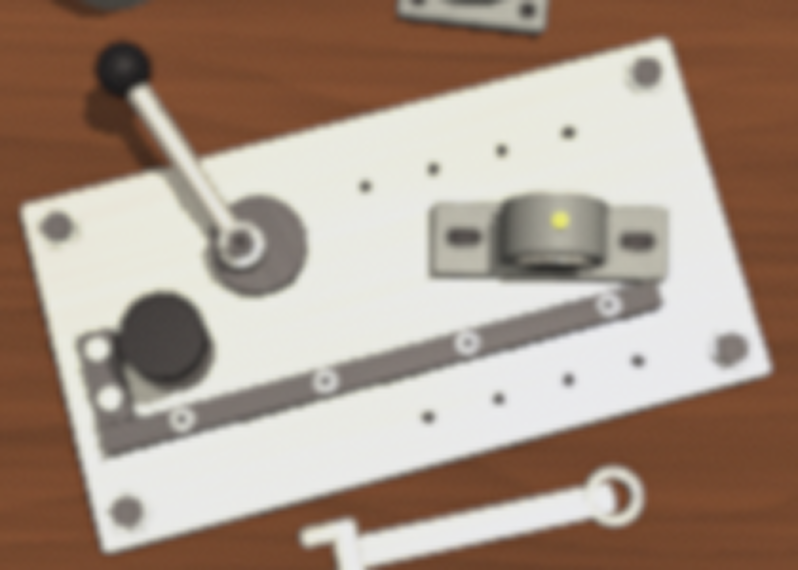

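The crop shows bolt heads at crop px (57,227), (646,73), (731,350) and (127,511). The lid is at (162,338), the ball at (123,69), and the foot corners are near (431,205), (668,208), (664,283) and (430,276).

```bash
cat >> h.py <<'E'
def fit2(F,W):  # rigid 2D fit: angle, origin
    F=np.array(F,float);W=np.array(W)[:,:2];f=F-F.mean(0);w=W-W.mean(0)
    a=np.arctan2((f[:,0]*w[:,1]-f[:,1]*w[:,0]).sum(),(f*w).sum())
    R=np.array([[np.cos(a),-np.sin(a)],[np.sin(a),np.cos(a)]]);t=W.mean(0)-R@F.mean(0)
    return a,t,np.abs(F@R.T+t-W).max()
def T(a,t,p): return np.array([[np.cos(a),-np.sin(a)],[np.sin(a),np.cos(a)]])@np.array(p,float)+t
def Ti(a,t,p): return np.array([[np.cos(a),np.sin(a)],[-np.sin(a),np.cos(a)]])@(np.array(p,float)[:2]-t)
E
python3 - <<'E'
from h import *
np.set_printoptions(precision=1,suppress=True)
c=ctrl.camera("top");s=ctrl.camera("side")
q=lambda x,y,z:onz(c,225+(x+.5)/3.8-.5,165+(y+.5)/3.8-.5,z)
W=[q(57,227,28),q(646,73,28),q(731,350,28),q(127,511,28)]
a,t,r=fit2([(82,172),(82,-172),(-82,-172),(-82,172)],W);print("fixture",a,t,r)
W=[q(431,205,36),q(668,208,36),q(664,283,36),q(430,276,36)]
ha,ht,r=fit2([(21,65),(21,-65),(-21,-65),(-21,65)],W);print("housing",ha,ht,r,"in fix",Ti(a,t,ht),ha-a)
tin=q(162,338,92);print("tin",tin,Ti(a,t,tin))
b=q(123,69,61);print("ball",b,Ti(a,t,b));d=Ti(a,t,b)-[38,75];print("cam",np.arctan2(d[0],d[1]),np.hypot(*d))
print("pivot",T(a,t,[38,75]),"seat",T(a,t,[-14,90]))
im=c["img"];hsv=cv2.cvtColor(im,cv2.COLOR_BGR2HSV)
m=np.zeros((480,640),np.uint8);m[195:285,80:180]=((hsv[...,1]<60)&(hsv[...,2]>150))[195:285,80:180]*255
m=cv2.morphologyEx(m,cv2.MORPH_CLOSE,np.ones((3,3)))
cs,_=cv2.findContours(m,0,1);k=max(cs,key=cv2.contourArea)
P=np.array([onz(c,u,v,18)[:2] for u,v in k[:,0]],np.float32);r=cv2.minAreaRect(P);print("tray",r,cv2.boxPoints(r))
# side check
for n,p in (("tinlid",[*tin[:2],92]),("ball",b),("boltTL",[*T(a,t,[82,172]),28]),("boltBR",[*T(a,t,[-82,-172]),28])): print(n,proj(s,p))
E
```

```text
fixture 0.2891501140791093 [506.1   0.5] 0.9100533902821439
housing 0.0026953598683404616 [532.1 -85. ] 1.2181752313937864 in fix [  0.6 -89.4] -0.2864547542107688
tin [465.3 119.3  92. ] [ -5.3 125.4]
ball [618.  151.2  61. ] [150.2 112.5]
cam 1.247971535568624 118.33925300446477
pivot [521.1  83.3] seat [467.   82.8]
tray ((497.4922180175781, 423.95587158203125), (163.44125366210938, 132.97203063964844), 78.87786865234375) [[416.5 356.6]
 [547.  330.9]
 [578.5 491.3]
 [448.  517. ]]
tinlid (np.float64(312.6048827395718), np.float64(265.2053929071491))
ball (np.float64(251.01780166978295), np.float64(260.7108419320227))
boltTL (np.float64(271.29581906148906), np.float64(292.73607747352776))
boltBR (np.float64(366.72277133496686), np.float64(216.4236188345474))
```

>>> servo_tool(
  steps=[
    [[0.03,0.038,0,-0.7,1],[0.03,0.038,0,-0.7,1],[0.03,0.038,0,-0.7,1],[0.03,0.038,0,-0.7,1],[0.03,0.038,0,-0.7,1],[0.03,0.038,0,-0.7,1],[0.03,0.038,0,-0.7,1],[0.03,0.038,0,-0.5,1],[0,0.042,0,0,1],[0,0.042,0,0,1],[0,0.042,0,0,1],[0,0.042,0,0,1]],
  ],
  grip_force=25,
)

```text
t: 1.45
tcp_pos: [483.1, -129.0, 214.6]
orientation: [0.0, 0.99, 0.144, 0.0]
contact_force: [0.9, 0.7, 0.0]
opening: 91.9
grasp_force: 0.0
```

>>> servo_tool(
  steps=[
    [[-0.003,0.041,-0.005,0,1],[-0.003,0.041,-0.005,0,1],[-0.003,0.041,-0.005,0,1],[-0.003,0.041,-0.005,0,1],[-0.003,0.041,-0.005,0,1],[-0.003,0.041,-0.005,0,1],[0,0,-0.02,0,1],[0,0,-0.02,0,1],[0,0,0,0,1],[0,0,0,0,1]],
  ],
)

```text
t: 2.45
tcp_pos: [465.4, 115.2, 144.8]
orientation: [-0.0, 0.99, 0.144, -0.0]
contact_force: [-0.0, 0.2, -0.8]
opening: 91.8
grasp_force: 0.0
```

Run:
```python
from h import *
o=ctrl.get_obs();print(o["tcp_pos"])
c=ctrl.camera("side");cv2.imwrite("pics/s2.png",cv2.resize(c["img"][150:350,180:420],None,fx=3,fy=3))
```

```text
[465.37256784 115.21456275 144.77189211]
```

View pics/s2.png

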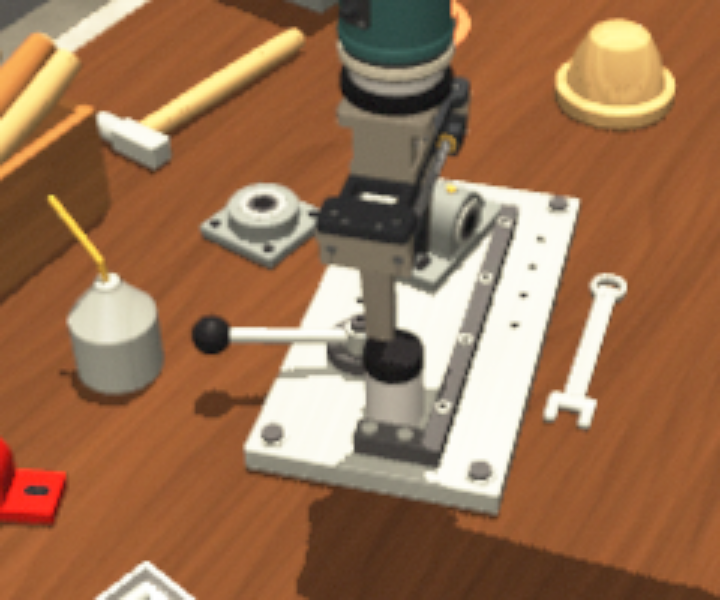

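The side view shows the gripper centred over the tin, with the lid at crop px (393,355) and the fingers directly above it. I'll descend and grip.

>>> servo_tool(
  steps=[
    [[0,0.004,-0.02,0,1],[0,0,-0.025,0,1],[0,0,-0.025,0,1],[0,0,-0.015,0,1],[0,0,0,0,0.3],[0,0,0,0,0.3],[0,0,0,0,0.3],[0,0,0,0,0.3],[0,0,0,0,0.3],[0,0,0,0,0.3]],
  ],
)

```text
t: 3.5
tcp_pos: [465.7, 119.5, 60.1]
orientation: [-0.0, 0.99, 0.144, 0.0]
contact_force: [0.1, 2.9, 1.4]
opening: 46.0
grasp_force: 1.1
```

>>> servo_tool(
  steps=[
    [[0,0,0,0,0.3],[0,0,0,0,0.3],[0,0,0.02,0,0.3],[0,0,0.04,0,0.3],[0,0.02,0.02,0,0.3],[0.002,0.04,0,0,0.3],[0.002,0.04,0,0,0.3],[0.002,0.045,0,0,0.3],[0.002,0.045,0,0,0.3],[0.002,0.045,0,0,0.3],[0.002,0.045,0,0,0.3],[0,0.029,0,0,0.3]],
  ],
)

```text
t: 4.7
tcp_pos: [476.1, 431.6, 138.8]
orientation: [-0.0, 0.989, 0.145, -0.001]
contact_force: [0.2, -0.3, -1.8]
opening: 45.4
grasp_force: 25.0
```

>>> servo_tool(
  steps=[
    [[0,0,-0.03,0,0.3],[0,0,-0.03,0,0.3],[0,0,-0.02,0,0.3],[0,0,-0.01,0,0.3],[0,0,0,0,0.3],[0,0,0,0,0.3]],
  ],
)

```text
t: 5.3
tcp_pos: [477.7, 428.6, 50.1]
orientation: [-0.0, 0.99, 0.144, 0.0]
contact_force: [0.0, -0.3, -1.5]
opening: 45.5
grasp_force: 25.0
```

Run:
```python
from h import *
o=ctrl.get_obs();print(o["tcp_pos"],o["grasp_force"],o["contact_force"])
c=ctrl.camera("side");a=c["img"][320:440,140:300]
t=ctrl.camera("top");b=t["img"][170:320,220:440]
cv2.imwrite("pics/s3.png",np.vstack([cv2.resize(a,(400,300)),cv2.resize(b,(400,273))]))
```

```text
[477.66529415 428.57987792  50.13626083] 24.994205832481384 [ 0.04345712 -0.34438084 -1.4659424 ]
```

View pics/s3.png

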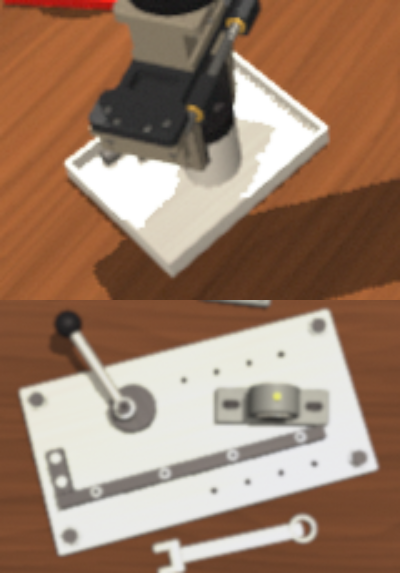

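The tin hangs over the empty part of the tray, with its base near crop px (212,180). The seat corner is now clear, and the housing and lever haven't moved.

>>> servo_tool(
  steps=[
    [[0,0,-0.004,0,0.3],[0,0,-0.003,0,0.3],[0,0,-0.0015,0,0.3],[0,0,0,0,0.3]],
  ],
)

```text
t: 5.8
tcp_pos: [477.4, 428.2, 41.1]
orientation: [0.0, 0.99, 0.144, 0.0]
contact_force: [0.3, 0.3, -0.3]
opening: 45.5
grasp_force: 25.0
```

>>> servo_tool(
  steps=[
    [[0,0,-0.001,0,0.3],[0,0,0,0,0.8],[0,0,0,0,0.8],[0,0,0,0,0.8],[0,0,0,0,0.8],[0,0,0.03,0,0.8],[0,0,0.04,0,0.8],[0,0,0.04,0,0.8],[0,0,0.04,0,0.8]],
  ],
)

```text
t: 6.7
tcp_pos: [477.2, 428.1, 191.5]
orientation: [0.0, 0.99, 0.144, -0.0]
contact_force: [0.2, 0.5, 0.1]
opening: 73.6
grasp_force: 0.0
```

Run:
```python
from h import *
o=ctrl.get_obs();print(o["tcp_pos"],o["joint_pos"])
```

```text
[477.1592371  428.14647901 191.46330787] [-0.47931918  0.51895289 -0.42115484  1.62525818  0.23592172  1.0483814
 -2.25094842]
```

>>> servo_tool(
  steps=[
    [[0.005,-0.043,0,6.1,0.8],[0.005,-0.043,0,6.1,0.8],[0.005,-0.043,0,6.1,0.8],[0.005,-0.043,0,6.1,0.8],[0.005,-0.043,0,6.1,0.8],[0.005,-0.043,0,6.1,0.8],[0.005,-0.043,0,6.1,0.8],[0.004,-0.043,0,6.1,0.8],[0.004,-0.043,0,6.1,0.8],[0.004,-0.042,0,6.1,0.8],[0.004,-0.042,0,6.1,0.8],[0.004,-0.042,0,6.3,0.8]],
  ],
)

```text
t: 7.9
tcp_pos: [532.3, -86.6, 190.3]
orientation: [0.0, 0.706, 0.709, 0.0]
contact_force: [0.9, 1.3, 0.5]
opening: 73.2
grasp_force: 0.0
```

>>> servo_tool(
  steps=[
    [[0,0,-0.03,0,0.8],[0,0,-0.03,0,0.8],[0,0,0,0,0.8],[0,0,0,0,0.8]],
  ],
)

```text
t: 8.3
tcp_pos: [532.4, -84.3, 130.4]
orientation: [-0.0, 0.707, 0.707, 0.0]
contact_force: [0.0, 0.2, 0.3]
opening: 73.6
grasp_force: 0.0
```

Run:
```python
from h import *
o=ctrl.get_obs();print(o["tcp_pos"],o["orientation"],o["joint_pos"])
c=ctrl.camera("side");a=c["img"][160:280,260:400]
t=ctrl.camera("top");b=t["img"][150:270,290:450];d=c["img"][320:440,140:300]
cv2.imwrite("pics/s4.png",np.hstack([cv2.resize(a,(490,420)),cv2.resize(d,(300,225))[:,:].repeat(1,0) if 0 else cv2.copyMakeBorder(cv2.resize(d,(300,225)),0,195,0,0,0)]))
```

```text
[532.40998573 -84.30463779 130.35031025] [-3.43251212e-04  7.06974224e-01  7.07239230e-01  4.81294799e-06] [ 0.53003958  0.45621378 -0.54201807  1.91854284  0.30684745  0.84937326
 -0.17158198]
```

View pics/s4.png

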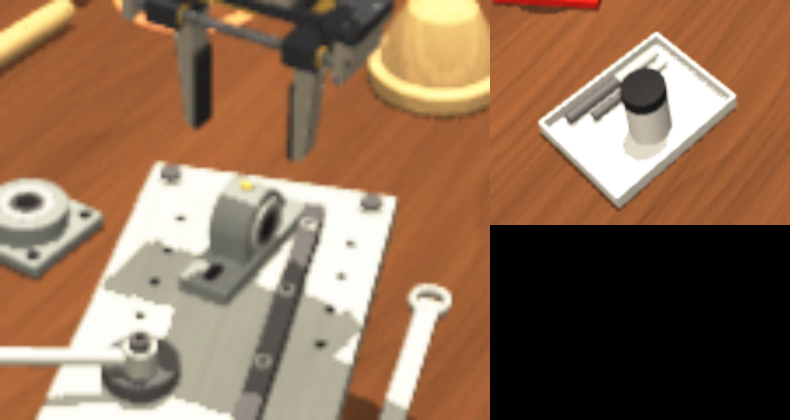

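The tin stands upright in the tray, and the open fingers straddle the housing body.

>>> servo_tool(
  steps=[
    [[0,0,-0.03,0,0.8],[0,0,-0.03,0,0.8],[0,0,-0.015,0,0.8],[0,0,-0.007,0,0.8],[0,0,0,0,0.2],[0,0,0,0,0.2],[0,0,0,0,0.2],[0,0,0,0,0.2],[0,0,0,0,0.2],[0,0,0,0,0.2],[0,0,0,0,0.2],[0,0,0,0,0.2]],
  ],
  grip_force=20,
)

```text
t: 9.6
tcp_pos: [534.0, -84.7, 48.8]
orientation: [0.001, 0.707, 0.707, 0.001]
contact_force: [3.6, -0.8, 1.5]
opening: 31.9
grasp_force: 20.0
```

>>> servo_tool(
  steps=[
    [[0.002,0,0,4.1,0.2],[0,0,0,4.1,0.2],[0,0,0,4.1,0.2],[0,0,0,4.2,0.2],[0,0,0,0,0.2],[0,0,0,0,0.2]],
  ],
)

```text
t: 10.2
tcp_pos: [533.9, -84.7, 48.7]
orientation: [-0.0, 0.598, 0.801, -0.001]
contact_force: [-0.7, 0.3, 7.8]
opening: 32.0
grasp_force: 20.0
```

Run:
```python
from h import *
a,t=0.2892,np.array([506.1,.5])
o=ctrl.get_obs();q=o["orientation"];print(o["tcp_pos"],o["contact_force"],2*np.arctan2(q[2],q[1])-np.pi/2,Ti(a,t,o["tcp_pos"]),"target y85",T(a,t,[-8,82]),"seat",T(a,t,[-14,90]))
```

```text
[533.91601406 -84.68286146  48.67407793] [-0.67068302  0.32506983  7.83670923] 0.28878995583523404 [  2.36795961 -89.5781407 ] target y85 [475.04700719  76.8132468 ] seat [467.0146889   82.76991222]
```

>>> servo_tool(
  steps=[
    [[-0.0062,0.0161,0,0,0.2],[-0.0062,0.0161,0,0,0.2],[-0.0062,0.0161,0,0,0.2],[-0.0062,0.0161,0,0,0.2],[-0.0062,0.0161,0,0,0.2],[-0.0062,0.0161,0,0,0.2],[-0.0062,0.0161,0,0,0.2],[-0.0062,0.0161,0,0,0.2],[-0.0062,0.0161,0,0,0.2],[-0.0062,0.0161,0,0,0.2],[0,0,0,0,0.2],[0,0,0,0,0.2]],
  ],
)

```text
t: 11.4
tcp_pos: [471.5, 77.0, 48.6]
orientation: [-0.0, 0.598, 0.801, -0.0]
contact_force: [-1.9, 2.3, 10.1]
opening: 31.8
grasp_force: 20.0
```

Run:
```python
from h import *
a,t=0.2892,np.array([506.1,.5])
o=ctrl.get_obs();print(o["tcp_pos"],o["contact_force"],o["ft_torque"],Ti(a,t,o["tcp_pos"]),Ti(a,0,o["contact_force"]))
c=ctrl.camera("top");cv2.imwrite("pics/t5.png",cv2.resize(c["img"][165:315,225:375],(600,600)))
```

```text
[471.45596467  76.95478033  48.55324039] [-1.93145856  2.25775249 10.05533855] [ 0.20177326  0.33205627 -0.06416171] [-11.40155159  83.15976936] [-1.20737123  2.71481734]
```

View pics/t5.png

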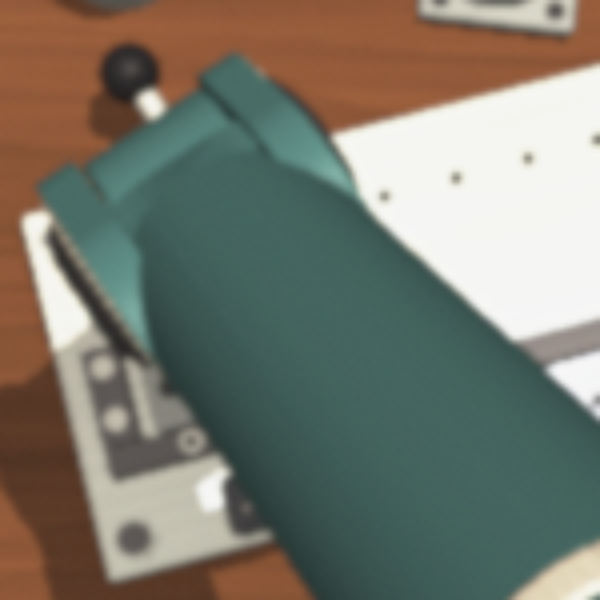

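The housing is in the channel and square. The foot's end is near crop px (157,400) and the stop face near (135,400), so a few mm of gap remain. Next I'll push to the stop.

>>> servo_tool(
  steps=[
    [[-0.0004,0.0014,0,0,0.2],[-0.0004,0.0014,0,0,0.2],[-0.0004,0.0014,0,0,0.2],[-0.0003,0.001,0,0,0.2],[-0.0003,0.001,0,0,0.2],[0,0,0,0,0.2]],
  ],
)

```text
t: 12.05
tcp_pos: [471.1, 77.9, 48.6]
orientation: [0.002, 0.6, 0.8, -0.003]
contact_force: [1.0, -10.8, 9.7]
opening: 32.2
grasp_force: 20.0
```

Run:
```python
from h import *
a,t=0.2892,np.array([506.1,.5])
o=ctrl.get_obs();print(Ti(a,t,o["tcp_pos"]),Ti(a,0,o["contact_force"]),o["ft_torque"])
c=ctrl.camera("side");im=c["img"];hsv=cv2.cvtColor(im,cv2.COLOR_BGR2HSV)
m=cv2.inRange(hsv,(24,120,120),(34,255,255))
n,l,s,ce=cv2.connectedComponentsWithStats(m)
for i in range(1,n):
    if s[i,4]>3 and 250<ce[i][0]<380: print(ce[i],s[i,4],Ti(a,t,onz(c,*ce[i],86)))
for n,p in(("seatnip",(-14,90,87)),("stopA",(17,155,42)),("stopB",(-35,155,42))): print(n,proj(c,[*T(a,t,p[:2]),p[2]]))
cv2.imwrite("pics/s6.png",cv2.resize(im[200:320,230:390],(800,600),interpolation=cv2.INTER_CUBIC))
```

```text
[-11.42754438  84.17670339] [ -2.15495207 -10.63425854] [-2.00925198 -0.47605547 -0.07033648]
[348.85267857 387.10714286] 224 [-147.65342244  416.37500131]
[323.73333333 402.64814815] 270 [-111.42115861  457.72027759]
[373.07086614 401.96850394] 254 [-194.45567112  435.57265609]
seatnip (np.float64(320.09337042839354), np.float64(257.41974824377456))
stopA (np.float64(300.19436890305866), np.float64(288.15864468733633))
stopB (np.float64(322.18984666733735), np.float64(292.06502678316525))
```

View pics/s6.png

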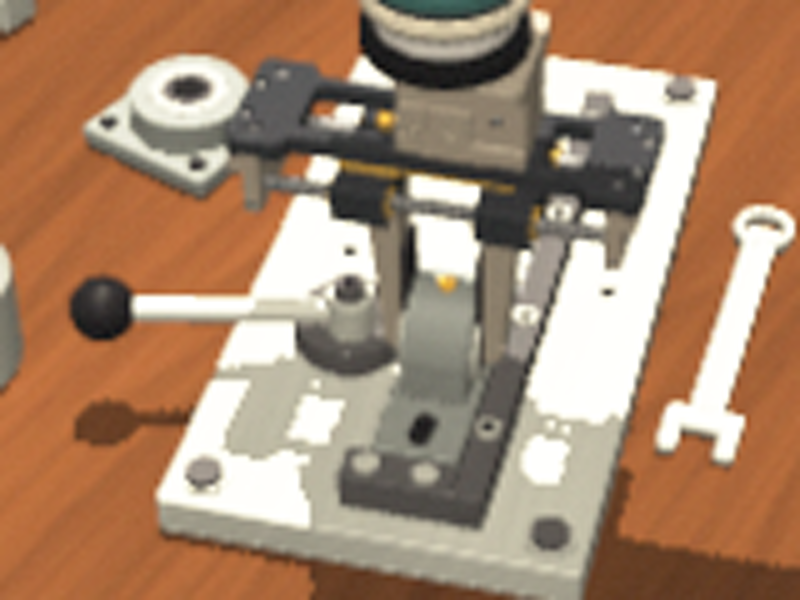

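The nipple is at px (319,257) and I predicted (320,257) for home, so the housing is against the stop and was simply gripped about 6 mm off centre. Next it goes to the fence.

>>> servo_tool(
  steps=[
    [[-0.00096,-0.0003,0,0,0.2],[-0.00096,-0.0003,0,0,0.2],[-0.00096,-0.0003,0,0,0.2],[-0.00096,-0.0003,0,0,0.2],[-0.00096,-0.0003,0,0,0.2],[0,0,0,0,0.2]],
  ],
)

```text
t: 12.7
tcp_pos: [468.6, 80.1, 48.7]
orientation: [0.002, 0.598, 0.801, 0.002]
contact_force: [7.4, -2.0, -0.8]
opening: 31.7
grasp_force: 20.0
```

```bash
cat > st.py <<'E'
from h import *
a,t=0.2892,np.array([506.1,.5])
o=ctrl.get_obs();q=o["orientation"];print(o["t"],o["tcp_pos"],"fix",Ti(a,t,o["tcp_pos"]),"F",Ti(a,0,o["contact_force"]),o["contact_force"][2],o["ft_torque"],"yaw",2*np.arctan2(q[2],q[1])-np.pi/2,"op",o["opening"])
E
python3 st.py
```

```text
12.7 [468.57243807  80.1158011   48.65454622] fix [-13.26385463  87.0118604 ] F [ 6.48511405 -4.02112115] -0.8330268143169555 [-0.54106329 -1.94138888  0.32575265] yaw 0.28799855996797286 op 31.70168008057587
```

>>> servo_tool(
  steps=[
    [[-0.0004,0.0014,0,0,0.2],[-0.0004,0.0014,0,0,0.2],[-0.0004,0.0014,0,0,0.2],[-0.0004,0.0014,0,0,0.2],[0,0,0,0,0.2],[0,0,0,0,0.2]],
  ],
)

```text
t: 13.3
tcp_pos: [467.4, 84.1, 48.7]
orientation: [0.003, 0.599, 0.801, 0.001]
contact_force: [9.3, -5.5, -0.0]
opening: 31.9
grasp_force: 20.0
```

```bash
python3 st.py
```

```text
13.3 [467.4034402   84.11134189  48.67720041] fix [-13.24483629  91.17485698] F [ 7.33006157 -7.90681264] -0.028738105301587408 [-1.33604442 -2.07329278  0.36307583] yaw 0.28705162858143507 op 31.86579647398112
```

>>> servo_tool(
  steps=[
    [[-0.0004,0.0014,0,0,0.2],[-0.0004,0.0014,0,0,0.2],[-0.0004,0.0014,0,0,0.2],[0,0,0,0,0.2],[0,0,0,0,0.2]],
  ],
)

```text
t: 13.8
tcp_pos: [467.3, 84.3, 48.8]
orientation: [0.004, 0.6, 0.8, -0.001]
contact_force: [11.3, -15.3, 2.0]
opening: 32.1
grasp_force: 20.0
```

```bash
python3 st.py
python3 - <<'E'
from h import *
a,t=0.2892,np.array([506.1,.5])
c=ctrl.camera("side");im=c["img"];hsv=cv2.cvtColor(im,cv2.COLOR_BGR2HSV)
w=hsv[252:262,312:328];print((w[...,0]*(w[...,1]>110)*(w[...,2]>150)).tolist() if 0 else [(x+312,y+252) for y,x in zip(*np.where((w[...,1]>100)&(w[...,2]>120)))])
E
```

```text
13.8 [467.34075711  84.26997308  48.80448816] fix [-13.25967697  91.34477689] F [  6.46138182 -17.88257782] 2.0053473072209864 [-3.27859528 -2.76842225  0.27739436] yaw 0.2837840154938447 op 32.11297547141094
[(np.int64(319), np.int64(257)), (np.int64(320), np.int64(257)), (np.int64(318), np.int64(258)), (np.int64(319), np.int64(258)), (np.int64(320), np.int64(258)), (np.int64(321), np.int64(258)), (np.int64(318), np.int64(259)), (np.int64(319), np.int64(259)), (np.int64(320), np.int64(259)), (np.int64(319), np.int64(260))]
```

>>> servo_tool(
  steps=[
    [[0,0,0,0,0.45],[0,0,0,0,0.45],[0,0,0,0,0.45],[0,0,0.02,0,0.45],[0,0,0.04,0,0.45],[0,0,0.04,0,0.45],[0,0,0.02,0,0]],
  ],
)

```text
t: 14.55
tcp_pos: [463.2, 91.9, 170.5]
orientation: [0.001, 0.598, 0.802, 0.001]
contact_force: [0.4, 0.1, 0.2]
opening: 35.8
grasp_force: 0.0
```

```bash
python3 st.py
python3 - <<'E'
from h import *
a,t=0.2892,np.array([506.1,.5])
c=ctrl.camera("side");im=c["img"];hsv=cv2.cvtColor(im,cv2.COLOR_BGR2HSV)
w=hsv[250:264,312:328];k=np.argwhere((w[...,1]>100)&(w[...,2]>120));u=k.mean(0)[::-1]+[312,250];print(len(k),u,Ti(a,t,onz(c,*u,86)))
m=np.zeros((480,640),np.uint8);m[245:275,235:265]=(hsv[245:275,235:265,2]<45)*255
cs,_=cv2.findContours(m,0,1);(u,v),r=cv2.minEnclosingCircle(max(cs,key=cv2.contourArea));p=Ti(a,t,onz(c,u,v,61))-[38,75];print("ball",u,v,r,p,np.arctan2(*p),np.hypot(*p))
for al in(1.25,1.0,1.6,2.0): print(al,T(a,t,[38+90*np.sin(al),75+90*np.cos(al)]),T(a,t,[38+118*np.sin(al),75+118*np.cos(al)]))
t0=ctrl.camera("top");hs=cv2.cvtColor(t0["img"],cv2.COLOR_BGR2HSV)
print("oil can",onz(t0,253,150,80),"flange",onz(t0,351,152,30))
E
```

```text
14.55 [463.23895947  91.88192669 170.52094162] fix [-15.02031743  99.81039718] F [0.40360897 0.03501353] 0.20938581892174185 [-0.00549125 -0.13661512 -0.06336967] yaw 0.28934908334992615 op 35.80705662125868
9 [319. 258.] [-11.74958887  91.48999395]
ball 250.0 261.6875 5.676600456237793 [113.37787993  41.46067084] 1.220216506594754 120.72088007100577
1.25 [594.90154416 134.78027571] [617.85174758 150.82048029]
1.0 [579.85265584 151.42809024] [598.12098289 172.64761489]
1.6 [608.10821619 106.35940546] [635.16716202 113.55756152]
2.0 [610.2524267   70.66326759] [637.97846024  66.75595854]
oil can [682.49510711 160.36986752  80.        ] flange [701.94920478 -45.01748175  30.        ]
```

>>> servo_tool(
  steps=[
    [[0.0105,0.0072,0,-8.2,0],[0.0105,0.0072,0,-8.2,0],[0.0105,0.0072,0,-8.2,0],[0.0105,0.0072,0,-8.2,0],[0.0105,0.0072,0,-8.2,0],[0.0105,0.0072,0,-8.2,0],[0.0105,0.0072,0,-8.2,0],[0.0105,0.0072,0,-8.2,0],[0.0105,0.0072,0,-8.2,0],[0.0105,0.0072,0,-8.2,0],[0.0105,0.0072,0,-8,0],[0,0,0,0,0]],
  ],
)

```text
t: 15.85
tcp_pos: [577.9, 171.1, 166.2]
orientation: [0.0, 0.99, 0.144, -0.001]
contact_force: [0.3, -0.3, -0.4]
opening: 0.6
grasp_force: 0.0
```

```bash
python3 st.py
```

```text
15.85 [577.91316634 171.11578448 166.17636363] fix [117.4880873  143.05043208] F [ 0.17913418 -0.33682963] -0.3535548817051851 [-0.0084633   0.02997354  0.02067107] yaw -1.2816209349369347 op 0.5671471713562148
```

>>> servo_tool(
  steps=[
    [[0,0,-0.03,0,0],[0,0,-0.03,0,0],[0,0,-0.03,0,0],[0,0,-0.02,0,0],[0,0,-0.014,0,0],[0.0028,-0.0096,0,0,0],[0.0028,-0.0096,0,0,0],[0.0028,-0.0096,0,0,0],[0.0028,-0.0096,0,0,0],[0,0,0,0,0]],
  ],
)

```text
t: 16.85
tcp_pos: [591.6, 129.6, 45.4]
orientation: [0.0, 0.99, 0.142, 0.002]
contact_force: [-0.6, 0.0, 0.1]
opening: 0.4
grasp_force: 0.1
```

```bash
python3 st.py
```

```text
16.85 [591.58671663 129.59189279  45.39806199] fix [118.7517935   99.35143202] F [-0.54928813  0.20631648] 0.09430256817456176 [ 0.03792197 -0.05687932 -0.00049374] yaw -1.2853949042053219 op 0.38923071942446497
```

>>> servo_tool(
  steps=[
    [[0.0017,-0.0045,0,0,0],[0.0017,-0.0045,0,0,0],[0.0017,-0.0045,0,0,0],[0,0,0,0,0]],
  ],
)

```text
t: 17.25
tcp_pos: [595.2, 117.4, 44.4]
orientation: [0.0, 0.99, 0.143, 0.0]
contact_force: [1.0, 1.8, 1.6]
opening: 0.3
grasp_force: 1.2
```

```bash
python3 st.py
cat > ball.py <<'E'
from h import *
a,t=0.2892,np.array([506.1,.5])
c=ctrl.camera("side");v=cv2.cvtColor(c["img"],cv2.COLOR_BGR2HSV)[...,2]
for al in np.arange(1.2,2.31,.05):
    u,w=np.array(proj(c,[*T(a,t,[38+118*np.sin(al),75+118*np.cos(al)]),61])).round().astype(int)
    print(round(al,2),(u,w),int((v[w-4:w+5,u-4:u+5]<50).sum()),end="; ")
E
python3 ball.py
```

```text
17.25 [595.17777823 117.38474246  44.36414773] fix [118.71242394  86.62709736] F [1.50075455 1.39306482] 1.5974737039375881 [ 0.55273611 -0.03280169  0.02574829] yaw -1.283756970752439 op 0.3480842974025705
1.2 (np.int64(251), np.int64(262)) 0; 1.25 (np.int64(251), np.int64(261)) 0; 1.3 (np.int64(251), np.int64(259)) 0; 1.35 (np.int64(252), np.int64(257)) 0; 1.4 (np.int64(252), np.int64(256)) 0; 1.45 (np.int64(252), np.int64(254)) 0; 1.5 (np.int64(253), np.int64(253)) 0; 1.55 (np.int64(254), np.int64(251)) 13; 1.6 (np.int64(255), np.int64(249)) 29; 1.65 (np.int64(255), np.int64(248)) 32; 1.7 (np.int64(257), np.int64(247)) 34; 1.75 (np.int64(258), np.int64(245)) 52; 1.8 (np.int64(259), np.int64(244)) 65; 1.85 (np.int64(260), np.int64(242)) 67; 1.9 (np.int64(262), np.int64(241)) 59; 1.95 (np.int64(263), np.int64(240)) 54; 2.0 (np.int64(265), np.int64(239)) 43; 2.05 (np.int64(266), np.int64(238)) 41; 2.1 (np.int64(268), np.int64(236)) 42; 2.15 (np.int64(270), np.int64(235)) 45; 2.2 (np.int64(272), np.int64(234)) 53; 2.25 (np.int64(274), np.int64(234)) 44; 2.3 (np.int64(276), np.int64(233)) 37;
```

The lever is now at about 1.83 rad, nearly touching the foot. I'll push on in small steps and watch the force.

>>> servo_tool(
  steps=[
    [[0.0006,-0.0019,0,0,0],[0.0006,-0.0019,0,0,0],[0.0006,-0.0019,0,0,0],[0.0006,-0.0019,0,0,0],[0,0,0,0,0],[0,0,0,0,0]],
  ],
)

```text
t: 17.9
tcp_pos: [596.8, 109.9, 43.8]
orientation: [0.0, 0.99, 0.143, -0.001]
contact_force: [-1.4, 2.2, 1.5]
opening: 0.1
grasp_force: 1.3
```

```bash
python3 st.py
```

```text
17.9 [596.75743797 109.94870935  43.80538039] fix [118.10583499  79.04936926] F [-0.74448752  2.5360298 ] 1.5183587940649548 [ 0.52381367  0.33535065 -0.01194936] yaw -1.2832883328046834 op 0.11788963625512876
```

>>> servo_tool(
  steps=[
    [[0.0006,-0.0019,0,0,0],[0.0006,-0.0019,0,0,0],[0.0006,-0.0019,0,0,0],[0,0,0,0,0],[0,0,0,0,0]],
  ],
)

```text
t: 18.4
tcp_pos: [598.8, 104.2, 43.8]
orientation: [0.0, 0.99, 0.143, -0.0]
contact_force: [-2.2, 2.8, 0.2]
opening: 0.7
grasp_force: 1.1
```

```bash
python3 st.py
```

```text
18.4 [598.80101836 104.18060314  43.75036595] fix [118.41956976  72.93799949] F [-1.27402817  3.30873902] 0.19176816794734475 [ 0.54336202  0.38455135 -0.08737417] yaw -1.2833899651253788 op 0.7160393776492306
```

>>> servo_tool(
  steps=[
    [[0.0006,-0.0019,0,0,0],[0.0006,-0.0019,0,0,0],[0.0006,-0.0019,0,0,0],[0,0,0,0,0],[0,0,0,0,0]],
  ],
)

```text
t: 18.9
tcp_pos: [599.8, 100.2, 43.8]
orientation: [-0.001, 0.99, 0.144, -0.001]
contact_force: [-3.2, 4.7, 0.0]
opening: 0.5
grasp_force: 2.5
```

```bash
python3 st.py; python3 ball.py
```

```text
18.9 [599.75257676 100.16088692  43.76778171] fix [118.18524723  68.81384202] F [-1.69406276  5.3964033 ] 0.001603846600153759 [ 1.19090465  0.91581883 -0.12582229] yaw -1.2824424602512532 op 0.5424467873119702
1.2 (np.int64(251), np.int64(262)) 0; 1.25 (np.int64(251), np.int64(261)) 0; 1.3 (np.int64(251), np.int64(259)) 0; 1.35 (np.int64(252), np.int64(257)) 0; 1.4 (np.int64(252), np.int64(256)) 0; 1.45 (np.int64(252), np.int64(254)) 0; 1.5 (np.int64(253), np.int64(253)) 0; 1.55 (np.int64(254), np.int64(251)) 0; 1.6 (np.int64(255), np.int64(249)) 0; 1.65 (np.int64(255), np.int64(248)) 0; 1.7 (np.int64(257), np.int64(247)) 3; 1.75 (np.int64(258), np.int64(245)) 22; 1.8 (np.int64(259), np.int64(244)) 26; 1.85 (np.int64(260), np.int64(242)) 32; 1.9 (np.int64(262), np.int64(241)) 42; 1.95 (np.int64(263), np.int64(240)) 51; 2.0 (np.int64(265), np.int64(239)) 50; 2.05 (np.int64(266), np.int64(238)) 46; 2.1 (np.int64(268), np.int64(236)) 38; 2.15 (np.int64(270), np.int64(235)) 24; 2.2 (np.int64(272), np.int64(234)) 18; 2.25 (np.int64(274), np.int64(234)) 17; 2.3 (np.int64(276), np.int64(233)) 23;
```

Force is now rising (5.4 N, lever at about 1.97 rad). I'll press until it firms up.

>>> servo_tool(
  steps=[
    [[0.0006,-0.0019,0,0,0],[0.0006,-0.0019,0,0,0],[0.0006,-0.0019,0,0,0],[0,0,0,0,0],[0,0,0,0,0]],
  ],
)

```text
t: 19.45
tcp_pos: [599.8, 98.2, 43.7]
orientation: [-0.003, 0.989, 0.145, -0.002]
contact_force: [-7.6, 10.9, 1.5]
opening: 0.3
grasp_force: 5.5
```

```bash
python3 st.py
```

```text
19.45 [599.82931025  98.19396195  43.68216136] fix [117.69785559  66.90671557] F [-4.20817462 12.67495328] 1.4612685939424523 [ 2.62490448  1.81361319 -0.16472758] yaw -1.2804487305015506 op 0.34416404475474305
```

>>> servo_tool(
  steps=[
    [[0.0006,-0.0019,0,0,0],[0.0006,-0.0019,0,0,0],[0,0,0,0,0],[0,0,0,0,0]],
  ],
)

```text
t: 19.85
tcp_pos: [599.8, 97.1, 43.7]
orientation: [-0.004, 0.989, 0.145, -0.002]
contact_force: [-10.5, 16.1, 2.7]
opening: 0.1
grasp_force: 7.6
```

```bash
python3 st.py
```

```text
19.85 [599.83918879  97.05192131  43.65095057] fix [117.38163043  65.809284  ] F [-5.46483884 18.41971171] 2.7048071851965316 [ 3.57960561  2.38768263 -0.26411705] yaw -1.2789538893336811 op 0.11343592724634763
```

It's clamped with about 19 N. Next I'll back off, lift and move clear for a check.

>>> servo_tool(
  steps=[
    [[-0.0029,0.0096,0,0,0],[-0.0029,0.0096,0,0,0],[-0.0029,0.0096,0,0,0],[-0.0029,0.0096,0,0,0],[0,0,0.04,0,0],[0,0,0.045,0,0],[0,0,0.045,0,0],[-0.03,0.04,0,0,0],[-0.03,0.04,0,0,0],[-0.03,0.04,0,0,0],[-0.03,0.04,0,0,0],[-0.02,0.03,0,0,0]],
  ],
)

```text
t: 21.05
tcp_pos: [449.9, 320.6, 174.6]
orientation: [-0.0, 0.989, 0.145, 0.0]
contact_force: [1.2, -0.5, -0.1]
opening: 0.2
grasp_force: 0.0
```

>>> servo_tool(
  steps=[
    [[0,0.04,0.02,0,0],[0,0.04,0.02,0,0],[0,0.03,0,0,0],[0,0,0,0,0]],
  ],
)

```text
t: 21.45
tcp_pos: [450.6, 432.9, 214.9]
orientation: [-0.002, 0.989, 0.146, 0.001]
contact_force: [-0.4, -0.2, -0.5]
opening: 0.1
grasp_force: 0.0
```

```bash
python3 st.py
python3 - <<'E'
from h import *
a,t=0.2892,np.array([506.1,.5])
c=ctrl.camera("top");im=c["img"]
print("seat corners px",[np.round(proj(c,[*T(a,t,p),36]),1).tolist() for p in((7,155),(7,25),(-35,25),(-35,155))],"nip",proj(c,[*T(a,t,(-14,90)),87]))
hsv=cv2.cvtColor(im,cv2.COLOR_BGR2HSV);w=hsv[225:275,260:330];k=np.argwhere((w[...,0]>22)&(w[...,0]<36)&(w[...,1]>80)&(w[...,2]>140))
if len(k): u=k.mean(0)[::-1]+[260,225];print(len(k),u,Ti(a,t,onz(c,*u,87)))
x0,y0=225,165
cv2.imwrite("pics/t9.png",cv2.resize(im[165:315,225:425],(800,600),interpolation=cv2.INTER_CUBIC))
E
```

```text
21.45 [450.56982089 432.94562586 214.87764557] fix [ 70.10309853 430.32357093] F [-0.44602075 -0.07798253] -0.4565050726609259 [-0.01286864  0.05572584  0.02394015] yaw -1.2777323839156365 op 0.13107082022391608
seat corners px [[255.0, 255.5], [315.4, 239.5], [320.6, 258.8], [259.8, 275.0]] nip (np.float64(286.04309259628894), np.float64(253.56741305652733))
13 [286.38461538 253.38461538] [-13.82133336  89.25858394]
```

View pics/t9.png

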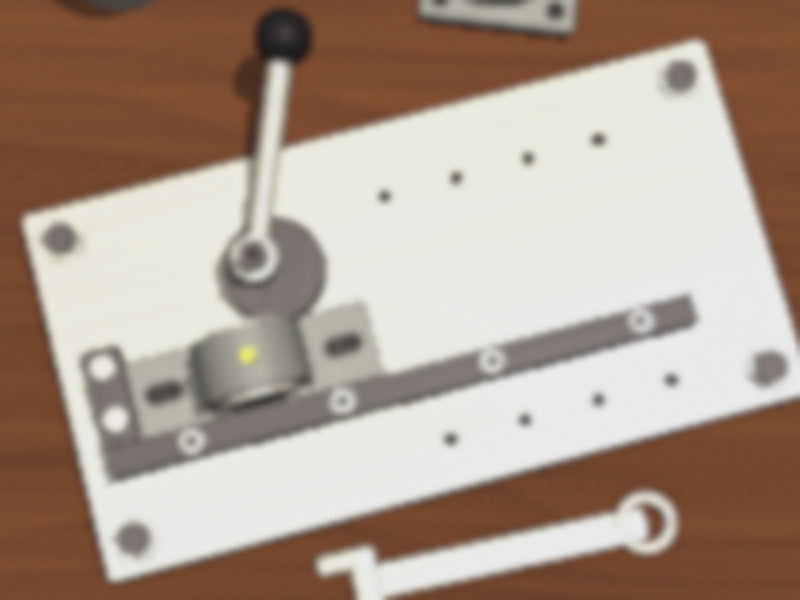

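The housing sits in the corner with its nipple at fixture (-13.8, 89.3), and the cam is on the foot with the lever holding by itself. I'm handing the job in.

```bash
python3 -c "
from station import ctrl
print(ctrl.sign_off())"
```

```text
the job is handed in; nothing more can be done
None
```

The job is handed in, though sign-off returned no verdict: the tin was upright in the tray when last checked, the housing measures home within 1 mm against fence and end stop, and the cam lever, pushed to about 19 N, stayed put once released.

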